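# Crease two faces of a platform blank in a sprung press

## Robot

A 6-joint arm with a two-finger parallel gripper is mounted at the origin on the work surface. World frame = base frame: x ahead of the robot, y to its left, z up, the work surface at z = 0. Lengths are in m, angles in degrees, forces in N, time in s.
With the tool pointing down it reaches from about 0.375 to 0.9 m from the base axis. Payload 3.1 kg.
Tool frame: the origin (TCP) lies between the finger pads; the fingertips stand 11 mm ahead of it and the grasp point (between the pads) lies 8 mm behind it; z points along the fingers, y is the line along which they close (so a half turn about z gives the same grasp; the last joint's range is limited). The gripper opens to 87 mm and grips with 3 to 60 N. Pads are 19 mm wide; open, the fingers measure 117 mm over their backs; the gripper's body (75 mm by 190 mm) begins 51 mm behind the grasp point.
Start: joints at [54.918, 30.224, 82.088, -0, 67.689, -10.227], TCP at [0.263, 0.567, 0.234] pointing down, gripper open.
Joint ranges: [-176.69, 176.69], [-43.24, 126.21], [12.49, 139.97], [-82, 262], [0, 151.66], [-163.58, 163.58]. Speed limits (degrees/s): [159.86, 159.86, 180, 180, 180, 180].

## Interface

Orientations are given as a 3x3 rotation matrix whose columns are the frame's x, y, z axes.
In Python, from rig import bot, viewer, workorder, models gives the robot as it stands.
- The arm moves only by the shell command python3 -m jog 'ROWS'. ROWS is JSON, a list of rows, each a list of 7 numbers: the opening, from 0 (shut) to 1 (fully open), then the shift along the tool's x, y, z in m, then the turn, a rotation vector about the tool's x, y, z in degrees. In form: [[claw, x, y, z, ax, ay, az], ...]. A call has 1 to 20 rows; each row is the pose to reach, as a shift and turn from the pose commanded when the call began, along the tool's axes at that moment; what a row does not reach only later rows make up. A row lasts 1/8 s, in which the tool goes at most 62.5 mm and 10.7 degrees, less where a joint would pass 70% of its speed; a pose out of reach is approached as far as the arm can. A call with a gripper value outside its range is refused whole. The fingers move at their own pace and stop on an object; the grip force is fixed at half the most. Time passes only in rows, so rows that repeat a pose let the fingers close. It gives the time, the measured TCP pose, the force, the opening and the grip force at its end, in the units of the state.
- bot.read_state(): the state, without advancing time (a new reading comes with each control period).
- viewer.capture(name): name is "scene" or "top"; returns (picture, depth): 384x512x3 uint8, blue, green, red; 384x512 float32, m along the optical axis (not along the pixel's ray), 0 where there is no reading.
- viewer.camera_info(name): a dict with "fx", "fy", "cx", "cy" (pixels), "dist_coeffs" ([k1, k2, p1, p2, k3] as OpenCV has them; the pictures are not rectified), "world_to_cam" (4x4, takes a point from world to camera coordinates). Camera axes: x right, y down, z forward; pixel columns grow to the right and rows downward; lengths in m; the calibration is good to about 2 mm. A picture is of the moment at which its call begins. camera_info takes no time and is no camera call.
- workorder.hand_in(): hands the job in; it is judged then, once.
Trained networks look in the newest picture that a camera, given by its name, has taken for a name from the list of things; names that differ only in an ending like _2 or _b are one class to them, and where a whole thing is asked for, a point or a joint stands for the part that bears it (a point fixed in the world has none). Each returns a list of dicts, best first, with "p" (0 to 1); they miss things now and then, are a little off and sometimes report something else, mostly with a low value. They report only what shows in the picture. A call takes as long as a camera call. They do not tell look-alikes from the thing itself.
- models.outline_of(camera, thing): "mask" (384x512 bool, what is visible of it).
- models.tip_of(camera, thing): "xyz" ([x, y, z] in m, in world coordinates, good to about 4 mm: a listed point, or the origin of a listed thing).
The state is a dict: "time_s": time; "joint_positions": joint angles; "qvel": joint speeds; "tau": joint torques, N m; "position": TCP position; "tcp_rot": TCP orientation; "force": force on the tool from outside, world axes, zero at the start; "moment": the same for the moment, N m; "opening": opening from 0.0 (shut) to 1.0 (fully open); "grasp_force": force on a finger pad.
Only numpy, scipy, OpenCV 4.12 (cv2) and the standard library are available. Lean on these libraries where they do the work, as an engineer would, in place of code of your own. Each camera call takes 0.05 s, during which the arm holds its last target. There are 200 camera calls.

## Task

Crease the thick leather platform blank (not the thin piece of the same outline beside the press) in the sprung bar press on the bench: bring either of its long sides squarely against the bar, with the middle of the window in line with the middle of the bar, and press until the bar is fully home for a moment. Then turn the blank so that its flat, square-cornered end meets the bar, centred and square, and press that fully home for a moment too. Leave the blank lying flat with its flat end squarely against the bar; never ram the press, and do not disturb the other things on the bench.

Things in the scene. Friction and masses are not known exactly. Their poses are not given: they have to be found in the camera images.
- blank: Workpiece: loose thick blank of stacked brown leather, lying flat: 130 mm long (x), 90 wide (y), 45 thick, about 0.4 kg; too wide to grasp across. Origin: centre of its underside. Flat end with square corners: face x = +65 mm. Other end, x = -65, has round corners (radius 22). Long sides: planes y = +45 and -45. A window 60 x 40 mm goes through it: x = -16 to +44, y = -20 to +20.
- flat_end (a point): Middle of the blank's flat end face (x = +65, y = 0, z = 22.5 mm in the blank); same axes as the blank.
- window (a point): Middle of the blank's window (x = +14, y = 0, z = 22.5 mm in the blank); same axes as the blank.
- press: Fixed press: bent dark iron bracket (100 mm wide in y, upright 70 mm high at x = 30 to 38, foot behind to x = 128) with a bright steel bar before it. Origin on the table under the middle of the bar's front face at rest; +x points level into the press, the way the bar is pushed. Bar: y = -25 to +25 mm, 10 to 36 mm above the table.
- crease_bar (a joint): Travel in m of the sprung bar into the press: 0 at rest, 0.008 fully home against its stop; the spring takes about 1 N at the start and 8 N at the stop, and pushes back when released.
- bowl: Bystander: enamel bowl, 110 mm across, 50 mm high; origin at its underside.
- tin: Bystander: round aluminium tin, 70 mm across, 50 mm high; origin at its underside.
- glue_jar: Bystander: amber glass jar, 60 mm across, 85 mm high; origin at its underside.
- hammer: Bystander: hammer lying flat.
- brush: Bystander: brush lying flat.
- soles: Bystander: stack of black shoe soles, 225 x 75 x 32 mm; origin at its underside.
- offcut: Bystander: thin leather piece with a window, same outline as the blank but only 18 mm thick; origin at its underside.
Things that resemble listed ones, but are neither listed nor needed, are in the scene too. Leave any purple look-alike of the press alone. Leave any green look-alike of the blank alone.

How it is judged:
By the outcome, as a careful person would: the job done as asked, in the order asked, and still so for the second after the job is handed in, with the robot touching nothing.
It also fails if it takes over 72 s, if anything falls off the work surface, if the arm or the gripper's body presses on something with over 40 N, if the wrist force passes 120 N, or if a joint passes its speed limit or range.

## Working session

There is one attempt and no reset: what is moved stays moved. The work goes in short steps, Python scripts to look and compute and a shell command to move; the robot and the scene stay as the last step left them, time stands still between calls to the robot, and variables do not carry over. Pictures are saved under pics/ and viewed, at most 10 in all, crops included, and the job is handed in when it is done.

```bash
ls; mkdir -p pics
python3 - <<'E'
from rig import bot,viewer,models
import cv2,numpy as np
ims=[]
for c in("scene","top"):
    p,d=viewer.capture(c);ims.append(p);cv2.imwrite(f"pics/{c}0.png",p);np.save(f"{c}_d.npy",d)
    for t in("blank","offcut","press","flat_end","window"):
        print(c,t,[(round(o["p"],2),np.round(o["xyz"],3).tolist()) for o in models.tip_of(c,t)])
    i=viewer.camera_info(c);print({k:np.round(v,3).tolist() for k,v in i.items()})
s=bot.read_state();print(s["time_s"],s["position"],s["tcp_rot"],s["force"])
cv2.imwrite("pics/both.png",np.hstack([cv2.resize(i,(400,300)) for i in ims]))
E
```

```text
pics
scene blank [(0.73, [0.521, -0.084, 0.001]), (0.59, [0.355, -0.205, 0.003])]
scene offcut [(0.57, [0.664, 0.156, -0.001]), (0.32, [0.422, 0.419, 0.0])]
scene press [(0.87, [0.304, 0.058, -0.001]), (0.56, [0.628, 0.001, -0.002])]
scene flat_end [(0.81, [0.58, -0.062, 0.023]), (0.57, [0.426, -0.205, 0.021]), (0.2, [0.401, -0.375, 0.0])]
scene window [(0.69, [0.533, -0.079, 0.024]), (0.56, [0.376, -0.207, 0.023])]
{'fx': 372.106, 'fy': 372.106, 'cx': 257.282, 'cy': 190.033, 'dist_coeffs': [-0.089, 0.0, 0.0, 0.0, 0.0], 'world_to_cam': [[-0.869, 0.495, 0.008, 0.455], [0.42, 0.746, -0.518, -0.228], [-0.262, -0.446, -0.856, 1.434], [0.0, 0.0, 0.0, 1.0]]}
top blank [(0.79, [0.522, -0.085, 0.003]), (0.76, [0.358, -0.212, 0.002])]
top offcut [(0.75, [0.664, 0.152, -0.001])]
top press [(0.94, [0.626, -0.002, -0.0]), (0.87, [0.307, 0.059, 0.002])]
top flat_end [(0.88, [0.579, -0.061, 0.02]), (0.63, [0.422, -0.207, 0.025])]
top window [(0.78, [0.531, -0.08, 0.021]), (0.76, [0.372, -0.208, 0.022])]
{'fx': 435.701, 'fy': 435.701, 'cx': 253.446, 'cy': 188.319, 'dist_coeffs': [-0.148, 0.0, 0.0, 0.0, 0.0], 'world_to_cam': [[-0.026, -1.0, 0.001, 0.024], [-0.989, 0.026, -0.146, 0.537], [0.146, -0.005, -0.989, 1.309], [0.0, 0.0, 0.0, 1.0]]}
0.6 [0.26267196 0.56710861 0.23357547] [[-9.07376740e-01  4.20318270e-01  5.21390680e-05]
 [ 4.20318272e-01  9.07376740e-01  4.39845442e-05]
 [-2.88222701e-05  6.18255553e-05 -9.99999998e-01]] [0.47490643 0.71968195 0.8073095 ]
```

View pics/top0.png

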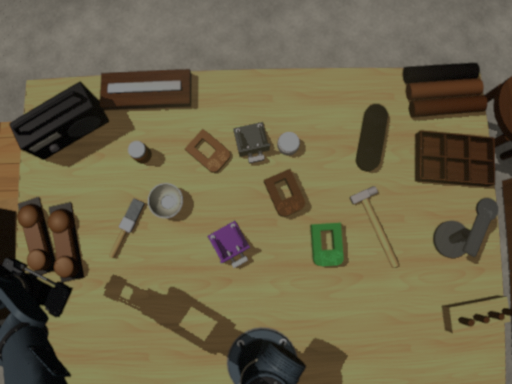

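View pics/scene0.png

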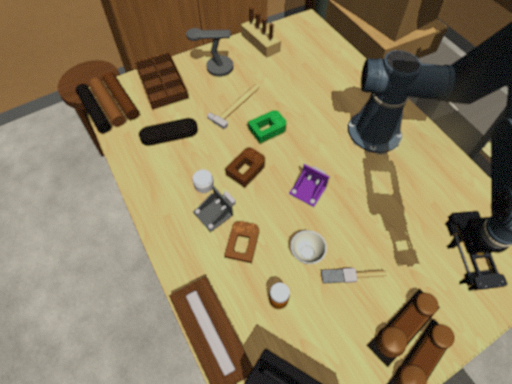

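The top picture shows these candidates:
- **Blanks:** the brown thick one at (286,193) and the brown thin offcut at (209,151), plus a green look-alike at (327,245).
- **Presses:** the dark iron one at (252,140) with its bar at about (257,157), plus a purple look-alike at (230,242).

The tin is at (288,143), right beside the press. The thick brown piece at (286,193) fits "blank". I'll measure it and confirm it in a crop.

```bash
cat > h.py <<'E'
import cv2,numpy as np
from rig import bot,viewer,models
def cloud(c,d):
    i=viewer.camera_info(c);K=np.array([[i["fx"],0,i["cx"]],[0,i["fy"],i["cy"]],[0,0,1]])
    v,u=np.mgrid[:384,:512].astype(float)
    n=cv2.undistortPoints(np.stack([u.ravel(),v.ravel()],1)[:,None],K,np.array(i["dist_coeffs"]))[:,0].reshape(384,512,2)
    P=np.dstack([n*d[...,None],d]);T=np.linalg.inv(np.array(i["world_to_cam"]))
    return P@T[:3,:3].T+T[:3,3]
def proj(c,X):
    i=viewer.camera_info(c);K=np.array([[i["fx"],0,i["cx"]],[0,i["fy"],i["cy"]],[0,0,1]]);T=np.array(i["world_to_cam"])
    return cv2.projectPoints(np.array(X,float),cv2.Rodrigues(T[:3,:3])[0],T[:3,3],K,np.array(i["dist_coeffs"]))[0][:,0]
def rect(P):
    (c,s,a)=cv2.minAreaRect((P[:,:2]*1000).astype(np.float32));return np.round(c,1),np.round(s,1),round(a,1)
E
python3 - <<'E'
from h import *
for c in("top","scene"):
    p,d=viewer.capture(c);W=cloud(c,d)
    for t,xy in(("blank",(.522,-.085)),("offcut",(.664,.154)),("press",(.66,0)),("tin",None),("glue_jar",None)):
        for o in models.outline_of(c,t):
            m=o["mask"]&(d>0);Q=W[m];ce=np.median(Q,0)
            if xy and np.hypot(*(ce[:2]-xy))>.08: continue
            z=np.percentile(Q[:,2],[5,50,95])
            top=Q[Q[:,2]>z[2]-.012] 
            print(c,t,round(o["p"],2),m.sum(),"z",np.round(z,3),"toprect",rect(top),"n",len(top))
    # press bar & bracket by height
    R=W.reshape(-1,3);s=(abs(R[:,0]-.66)<.11)&(abs(R[:,1])<.075)
    for lo,hi in((.026,.048),(.06,.085)):
        q=R[s&(R[:,2]>lo)&(R[:,2]<hi)];print(c,lo,len(q),rect(q) if len(q)>3 else"")
    for lo in(.03,): 
        B=(abs(W[...,0]-.66)<.13)&(abs(W[...,1])<.14)
    if c=="top":cv2.imwrite("pics/crop.png",cv2.resize(p[110:240,180:340],None,fx=5,fy=4.6,interpolation=cv2.INTER_CUBIC)[:600,:800])
E
```

```text
top blank 0.55 1090 z [0.005 0.045 0.05 ] toprect (array([519.9, -86.5]), array([130.4,  89.9]), 22.0) n 944
top offcut 0.87 903 z [0.008 0.018 0.023] toprect (array([665.8, 153. ]), array([132.5,  89.5]), 48.3) n 843
top press 0.6 992 z [0.004 0.012 0.069] toprect (array([668.4,   8.3]), array([29.7, 94.7]), 13.5) n 117
top tin 0.75 439 z [0.006 0.049 0.054] toprect (array([ 680.6, -103.8]), array([63. , 64.7]), 35.2) n 334
top glue_jar 0.88 404 z [0.008 0.081 0.088] toprect (array([662.9, 366.9]), array([50.2, 49.9]), 44.0) n 225
top glue_jar 0.37 1086 z [0.008 0.045 0.05 ] toprect (array([520.1, -87. ]), array([130.4,  91.1]), 22.0) n 958
top 0.026 341 (array([646. , -12.2]), array([193.6, 130.4]), 3.5)
top 0.06 106 (array([666.5,   8.1]), array([25.2, 98.3]), 13.0)
scene blank 0.76 1001 z [0.005 0.042 0.047] toprect (array([520.8, -83. ]), array([132.5,  92.7]), 23.0) n 690
scene offcut 0.59 951 z [0.002 0.018 0.022] toprect (array([665.3, 154.4]), array([128.8,  89.8]), 47.5) n 847
scene press 0.71 1045 z [0.005 0.015 0.066] toprect (array([669. ,  17.5]), array([29.8, 89.8]), 11.6) n 99
scene tin 0.96 345 z [0.017 0.047 0.052] toprect (array([685.9, -98. ]), array([58.2, 65.7]), 12.0) n 245
scene tin 0.19 967 z [0.006 0.042 0.047] toprect (array([521.1, -82.8]), array([132. ,  92.6]), 23.1) n 673
scene glue_jar 0.59 443 z [0.022 0.083 0.087] toprect (array([662.8, 370.9]), array([52.4, 50.1]), 58.4) n 294
scene glue_jar 0.38 488 z [-0.001  0.021  0.027] toprect (array([ 408.9, -377.9]), array([254. ,  83.8]), 24.3) n 370
scene 0.026 452 (array([646.2,  -8.4]), array([192. , 133.5]), 0.9)
scene 0.06 89 (array([666.6,  11. ]), array([ 23.7, 101.1]), 9.5)
```

View pics/crop.png

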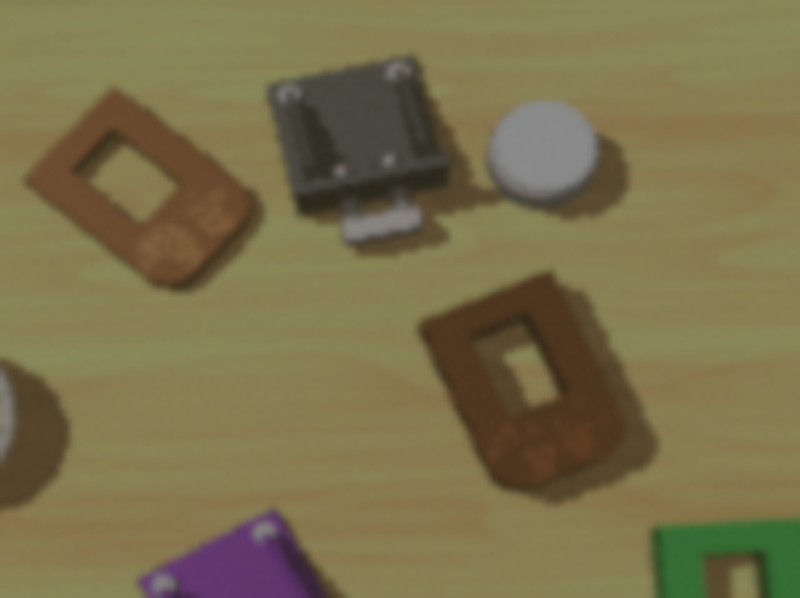

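The crop confirms it: the thick, dark brown piece at top (286,193) is the blank, with its flat end up-left towards the press. The thin lighter one at (209,151) is the offcut. Next I'll fit the press and blank poses in both views.

```bash
cat >> h.py <<'E'
from scipy.optimize import minimize
def box(x0,x1,y0,y1,z0,z1):return np.array([[x,y,z] for x in(x0,x1) for y in(y0,y1) for z in(z0,z1)])/1000
PRESS=[box(30,128,-50,50,0,8),box(30,38,-50,50,0,70),box(0,10,-25,25,10,36)]
th=np.radians(np.arange(90,271,15))
out=[(65,45),(65,-45)]+[(-43+22*np.cos(t),(-23 if np.sin(t)<-1e-9 else 23)+22*np.sin(t)) for t in th[::-1]]
BLANK=[np.array([[x,y,z] for x,y in out for z in(0,45)])/1000]
WIN=np.array([[-16,-20,45],[44,-20,45],[44,20,45],[-16,20,45]])/1000
def sil(c,parts,q):
    a=np.radians(q[2]);R=np.array([[np.cos(a),-np.sin(a),0],[np.sin(a),np.cos(a),0],[0,0,1]])
    im=np.zeros((384*4,512*4),np.uint8)
    for P in parts:
        h=cv2.convexHull(proj(c,P@R.T+[q[0]/1000,q[1]/1000,0]).astype(np.float32))
        cv2.fillPoly(im,[np.round((h*4+1.5)*16).astype(np.int32)],255,shift=4)
    return cv2.resize(im,(512,384),interpolation=cv2.INTER_AREA)/255.
def fit(obs,parts,q0):
    def f(q):
        e=0
        for c,m in obs:
            s=sil(c,parts,q);e+=1-np.minimum(s,m).sum()/np.maximum(s,m).sum()
        return e
    r=minimize(f,q0,method="Nelder-Mead",options=dict(initial_simplex=np.array(q0)+np.array([[0,0,0],[6,0,0],[0,6,0],[0,0,5.]]),xatol=.05,fatol=1e-5))
    return np.round(r.x,2),round(r.fun/len(obs),3)
def seg(c,p,d,x0,y0,r,kind):
    """blank mask by height (filled), near x0,y0"""
    W=cloud(c,d);m=(np.hypot(W[...,0]-x0,W[...,1]-y0)<r)&(W[...,2]>.006)&(d>0)
    k=cv2.morphologyEx(m.astype(np.uint8),cv2.MORPH_OPEN,np.ones((2,2)))
    n,l,s,ce=cv2.connectedComponentsWithStats(k);b=1+np.argmax(s[1:,4]);k=(l==b).astype(np.uint8)
    cs,_=cv2.findContours(k,cv2.RETR_EXTERNAL,cv2.CHAIN_APPROX_NONE);cv2.drawContours(k,cs,-1,1,-1)
    return k.astype(float)
E
python3 - <<'E'
from h import *
ob={"b":[],"p":[],"pn":[]}
for c in("top","scene"):
    p,d=viewer.capture(c)
    ob["b"].append((c,seg(c,p,d,.520,-.085,.1,0)))
    for o in models.outline_of(c,"press"):
        W=cloud(c,d);ce=np.median(W[o["mask"]&(d>0)],0)
        if np.hypot(ce[0]-.68,ce[1])<.08: ob["pn"].append((c,o["mask"].astype(float)));break
    ob["p"].append((c,seg(c,p,d,.67,.01,.085,0)))
    Q=W[(np.hypot(W[...,0]-.67,W[...,1]-.01)<.1)&(d>0)]
    foot=Q[(Q[:,2]>.005)&(Q[:,2]<.03)&(Q[:,0]>.645)];print("foot",rect(foot),len(foot))
for k,P,q in(("b",BLANK,[520,-85,22]),("p",PRESS,[628,0,13]),("pn",PRESS,[628,0,13])):
    print(k,fit(ob[k],P,q),[fit(ob[k][i:i+1],P,q) for i in range(len(ob[k]))])
E
```

```text
foot (array([705.8,  10.2]), array([121.4, 195. ]), 0.1) 694
foot (array([705.2,  11.3]), array([196.6, 119.7]), 90.0) 740
b (array([517.55, -88.84,  21.88]), np.float64(0.103)) [(array([517.2 , -90.12,  21.32]), np.float64(0.027)), (array([517.74, -80.51,  22.03]), np.float64(0.058))]
p (array([622.69,  -3.45,  11.77]), np.float64(0.181)) [(array([622.58,  -2.88,   9.74]), np.float64(0.154)), (array([624.7 ,  -2.37,  13.59]), np.float64(0.193))]
pn (array([626.63,  -0.66,  11.4 ]), np.float64(0.083)) [(array([ 6.2684e+02, -5.7000e-01,  1.2120e+01]), np.float64(0.078)), (array([626.65,  -1.3 ,  11.08]), np.float64(0.08))]
```

```bash
cat >> h.py <<'E'
def avg(c,n=4):
    L=[viewer.capture(c) for _ in range(n)]
    return np.mean([cv2.cvtColor(p,cv2.COLOR_BGR2GRAY).astype(float) for p,_ in L],0).astype(np.float32),L[-1][0],np.median([d for _,d in L],0)
def edge(c,g,q,A,B,w=5):
    """refine model edge A-B (mm, model frame, z equal) -> world angle & midpoint shift along normal in mm"""
    a=np.radians(q[2]);R=np.array([[np.cos(a),-np.sin(a),0],[np.sin(a),np.cos(a),0],[0,0,1]])
    t=np.linspace(.08,.92,25)[:,None];X=(np.array(A)*(1-t)+np.array(B)*t)/1000@R.T+[q[0]/1000,q[1]/1000,0]
    n=R@np.array([-(B[1]-A[1]),B[0]-A[0],0.]);n/=np.linalg.norm(n)
    s=np.arange(-w,w+.01,.25)   # mm*2
    pts=np.array([proj(c,X+n*k*.002) for k in s]).astype(np.float32)
    pr=cv2.remap(cv2.GaussianBlur(g,(0,0),.7),pts[...,0],pts[...,1],cv2.INTER_CUBIC)
    gr=np.gradient(pr,axis=0);m=gr.mean(1);sg=np.sign(m[np.argmax(abs(m))]);
    off=s[np.argmax(sg*gr,0)]*2;L=np.linalg.norm(np.array(B)-A);u=(t[:,0]-.5)*L
    k=np.ones(25,bool)
    for _ in range(4):
        f=np.polyfit(u[k],off[k],1);r=abs(off-np.polyval(f,u));k=r<max(1.5,1.5*np.median(r))
    return "ang %.2f shift %.2f rms %.2f n %d g %.1f"%(q[2]+np.degrees(np.arctan(f[0])),f[1],r[k].std(),k.sum(),sg*abs(m).max())
E
python3 - <<'E'
from h import *
E={"back":((128,-50,8),(128,50,8)),"left":((40,50,8),(128,50,8)),"right":((40,-50,8),(128,-50,8)),"uptop_f":((30,-50,70),(30,50,70)),"uptop_b":((38,-50,70),(38,50,70)),"bar_f":((0,-25,36),(0,25,36)),"bar_bot":((0,-25,10),(0,25,10))}
B={"flat":((65,-45,45),(65,45,45)),"l":((-40,45,45),(65,45,45)),"r":((-40,-45,45),(65,-45,45)),"rear":((-65,-22,45),(-65,22,45))}
for c in("top","scene"):
    g,p,d=avg(c)
    for k,(a,b) in E.items():print(c,k,edge(c,g,[627,-1,11.5],a,b))
    for k,(a,b) in B.items():print(c,k,edge(c,g,[520,-85,22],a,b))
E
```

```text
top back ang 11.25 shift 0.64 rms 0.39 n 20 g -2.6
top left ang 11.99 shift -0.20 rms 0.36 n 23 g 3.0
top right ang 19.74 shift -5.46 rms 0.39 n 19 g -2.5
top uptop_f ang 10.71 shift 0.36 rms 0.34 n 17 g -1.9
top uptop_b ang 11.03 shift 8.04 rms 0.37 n 15 g -1.9
top bar_f ang 10.17 shift 0.25 rms 0.34 n 23 g -4.0
top bar_bot ang 9.61 shift -5.51 rms 0.36 n 24 g -3.9
top flat ang 22.57 shift 0.50 rms 0.35 n 23 g -4.0
top l ang 22.25 shift 2.04 rms 0.47 n 17 g 4.1
top r ang 23.29 shift -9.03 rms 0.49 n 17 g -1.3
top rear ang 23.70 shift 3.65 rms 0.38 n 23 g 1.0
scene back ang 11.48 shift -0.74 rms 0.44 n 21 g -4.8
scene left ang 10.56 shift 3.55 rms 0.42 n 21 g 4.2
scene right ang 18.85 shift -2.63 rms 0.50 n 17 g -3.6
scene uptop_f ang 19.24 shift 0.09 rms 0.91 n 16 g 3.6
scene uptop_b ang 15.98 shift 6.67 rms 1.05 n 18 g 3.6
scene bar_f ang 11.36 shift -9.80 rms 0.26 n 25 g 1.6
scene bar_bot ang 9.50 shift -7.20 rms 0.37 n 17 g 4.2
scene flat ang 20.52 shift -0.34 rms 0.34 n 16 g 1.3
scene l ang 22.20 shift 9.80 rms 0.13 n 25 g 2.5
scene r ang 22.30 shift 1.68 rms 0.55 n 25 g -5.1
scene rear ang 24.62 shift -2.21 rms 0.30 n 19 g 4.2
```

```bash
python3 -m jog '[[0.6,-0.1,-0.09,0,0,0,30],[0.6,-0.2,-0.18,0,0,0,60],[0.6,-0.492,-0.45,0,0,0,132.9],[0.6,-0.492,-0.45,0,0,0,132.9],[0.6,-0.492,-0.45,0,0,0,132.9],[0.6,-0.492,-0.45,0,0,0,132.9],[0.6,-0.492,-0.45,0,0,0,132.9],[0.6,-0.492,-0.45,0,0,0,132.9],[0.6,-0.492,-0.45,0,0,0,132.9],[0.6,-0.492,-0.45,0,0,0,132.9],[0.6,-0.492,-0.45,0,0,0,132.9],[0.6,-0.492,-0.45,0,0,0,132.9],[0.6,-0.492,-0.45,0,0,0,132.9],[0.6,-0.492,-0.45,0,0,0,132.9],[0.6,-0.492,-0.45,0.07,0,0,132.9],[0.6,-0.492,-0.45,0.11,0,0,132.9],[0.6,-0.492,-0.45,0.114,0,0,132.9]]'
cat >> h.py <<'E'
def tool(xy=None,z=None,yaw=None):
    """print current TCP; shift in tool axes (mm) & az (deg) to bring TCP to world xy mm, tool-y heading yaw"""
    s=bot.read_state();p=np.array(s["position"])*1000;R=np.array(s["tcp_rot"]);h=np.degrees(np.arctan2(R[1,1],R[0,1]))
    print("t %.2f"%s["time_s"],"TCP",p.round(1),"yaw %.2f"%h,"F",np.round(s["force"],1),"M",np.round(s["moment"],2),"open %.3f grip %.1f"%(s["opening"],s["grasp_force"]),"j6 %.0f"%s["joint_positions"][5])
    if xy is not None:print("-> tool shift mm",(R.T@(np.array([xy[0],xy[1],z])-p)).round(1),"az %.1f"%-((yaw-h+180)%360-180))
def Pw(P,q):
    a=np.radians(q[2]);return np.array([q[0]+np.cos(a)*P[0]-np.sin(a)*P[1],q[1]+np.sin(a)*P[0]+np.cos(a)*P[1]])
E
python3 -c "
from h import *
tool(Pw((14,32.5),(519.5,-83.5,22.3)),25,22.3-90)
p,d=viewer.capture('scene');cv2.imwrite('pics/s1.png',cv2.resize(p[110:240,170:330],None,fx=4,fy=4,interpolation=cv2.INTER_CUBIC))"
```

```text
time_s: 3.92
position: [0.5175, -0.0471, 0.1169]
tcp_rot: [[0.925, 0.38, -0.007], [0.38, -0.925, 0.002], [-0.006, -0.005, -1.0]]
force: [-0.7, -0.1, -0.2]
opening: 0.604
grasp_force: 0.0
t 3.92 TCP [517.5 -47.1 116.9] yaw -67.68 F [-0.7 -0.1 -0.2] M [-0.09  0.13 -0.02] open 0.604 grip 0.0 j6 50
-> tool shift mm [ 2.6  2.4 91.9] az 0.0
```

View pics/s1.png

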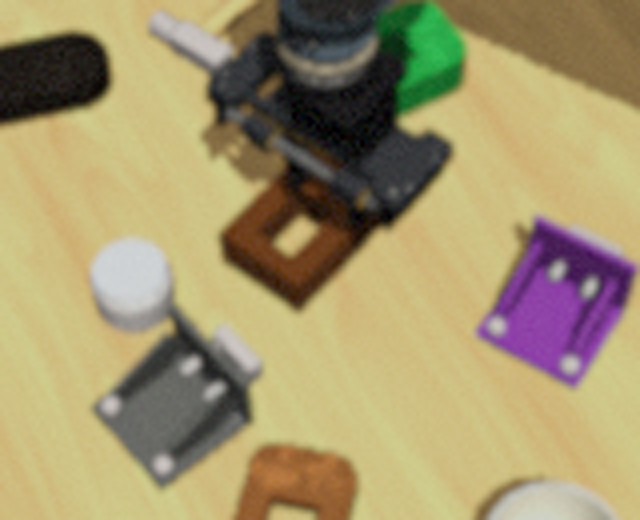

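The scene picture shows the open gripper above the blank, over its robot-side rim. The press at (190,400) in the crop and the tin at (130,285) are untouched. Now I'll descend and close on the rim.

```bash
python3 -m jog '[[0.6,0,0,0.04,0,0,0],[0.6,0,0,0.07,0,0,0],[0.6,0,0,0.085,0,0,0],[0.6,0,0,0.095,0,0,0],[0.6,0,0,0.095,0,0,0],[0.6,0,0,0.095,0,0,0]]'
python3 -c "
from h import *
tool(Pw((14,32.5),(519.5,-83.5,22.3)),25,22.3-90)"
python3 -m jog '[[0,0,0,0,0,0,0],[0,0,0,0,0,0,0],[0,0,0,0,0,0,0],[0,0,0,0,0,0,0],[0,0,0,0,0,0,0],[0,0,0,0,0,0,0]]'
python3 -c "
from h import *
tool()"
```

```text
time_s: 4.72
position: [0.5207, -0.0482, 0.0255]
tcp_rot: [[0.926, 0.379, 0.002], [0.379, -0.926, -0.001], [0.001, 0.001, -1.0]]
force: [-0.2, 0.2, -0.3]
opening: 0.6
grasp_force: 0.0
t 4.72 TCP [520.7 -48.2  25.5] yaw -67.75 F [-0.2  0.2 -0.3] M [-0.    0.21  0.02] open 0.600 grip 0.0 j6 50
-> tool shift mm [-0.5 -0.3  0.5] az -0.0
time_s: 5.48
position: [0.5204, -0.0484, 0.0247]
tcp_rot: [[0.925, 0.379, 0.001], [0.379, -0.925, -0.001], [0.001, 0.001, -1.0]]
force: [0.6, -2.1, 1.1]
opening: 0.285
grasp_force: 30.0
t 5.47 TCP [520.4 -48.4  24.7] yaw -67.74 F [ 0.6 -2.1  1.1] M [-0.51  0.1   0.06] open 0.285 grip 30.0 j6 50
```

```bash
python3 -m jog '[[0,0,0,-0.008,0,0,0],[0,0.011,-0.024,-0.008,0,0,-8],[0,0.011,-0.024,-0.008,0,0,-18],[0,0.011,-0.024,-0.008,0,0,-28],[0,0.011,-0.024,-0.008,0,0,-38],[0,0.011,-0.024,-0.008,0,0,-48],[0,0.011,-0.024,-0.008,0,0,-58],[0,0.011,-0.024,-0.008,0,0,-68],[0,0.011,-0.024,-0.008,0,0,-75],[0,0.011,-0.024,-0.008,0,0,-78.8],[0,0.011,-0.024,-0.008,0,0,-78.8],[0,0.011,-0.024,-0.008,0,0,-78.8],[0,0.011,-0.024,-0.008,0,0,-78.8]]'
python3 - <<'E'
from h import *
tool(Pw((-77.5,0),(627,-1,11.1)),25,11.1)
cs=[]
for c in("top","scene"):
    g,p,d=avg(c,3)
    cs.append(cv2.resize(p[110:240,190:350] if c=="top" else p[120:250,180:340],(400,325),interpolation=cv2.INTER_CUBIC))
    q=[627,-1,11.1]; s=bot.read_state();t=np.array(s["position"])*1000
    o=t[:2]-(Pw((14,32.5),(0,0,101.1)));print("pred blank",o)
    qb=[*o,101.1]
    for k,(a,b) in {"flat":((65,-45,53),(65,45,53)),"barside":((-40,-45,53),(65,-45,53)),"rear":((-65,-22,53),(-65,22,53)),"winflat":((44,-20,53),(44,20,53)),"winrear":((-16,-20,53),(-16,20,53))}.items():print(c,k,edge(c,g,qb,a,b))
    for k,(a,b) in {"back":((128,-50,8),(128,50,8)),"left":((40,50,8),(128,50,8)),"bar_f":((0,-25,36),(0,25,36))}.items():print(c,k,edge(c,g,q,a,b))
cv2.imwrite("pics/s2.png",np.hstack(cs))
E
```

```text
time_s: 7.1
position: [0.5207, -0.0215, 0.0325]
tcp_rot: [[-0.191, 0.982, -0.001], [0.982, 0.191, 0.0], [0.0, -0.001, -1.0]]
force: [-0.6, 0.7, -5.4]
opening: 0.285
grasp_force: 30.0
t 7.10 TCP [520.7 -21.5  32.5] yaw 11.01 F [-0.6  0.7 -5.4] M [0.09 0.24 0.02] open 0.285 grip 30.0 j6 -26
-> tool shift mm [-0.3 30.7  7.4] az -0.1
pred blank [555.5551244  -29.07811884]
top flat ang 98.88 shift -0.42 rms 0.87 n 15 g -0.2
top barside ang 110.23 shift -5.94 rms 0.68 n 15 g 0.2
top rear ang 123.83 shift -2.00 rms 1.78 n 18 g -0.9
top winflat ang 90.21 shift 3.13 rms 1.35 n 18 g -0.1
top winrear ang 140.96 shift 0.06 rms 1.27 n 19 g 0.3
top back ang 10.23 shift 0.64 rms 0.39 n 19 g -3.0
top left ang 12.09 shift 0.07 rms 0.45 n 24 g 3.4
top bar_f ang 7.35 shift -7.43 rms 0.40 n 20 g -3.2
pred blank [555.62811764 -29.14231836]
scene flat ang 101.33 shift -9.86 rms 0.29 n 23 g -1.6
scene barside ang 101.17 shift -9.90 rms 0.18 n 24 g -4.9
scene rear ang 89.01 shift -1.01 rms 0.40 n 16 g 5.0
scene winflat ang 78.99 shift -4.45 rms 0.57 n 16 g 1.8
scene winrear ang 112.74 shift -5.86 rms 0.52 n 18 g -0.4
scene back ang 12.16 shift -0.64 rms 0.39 n 23 g -4.8
scene left ang 10.73 shift 4.00 rms 0.38 n 20 g 4.3
scene bar_f ang 10.76 shift -9.86 rms 0.27 n 25 g 1.6
```

View pics/s2.png

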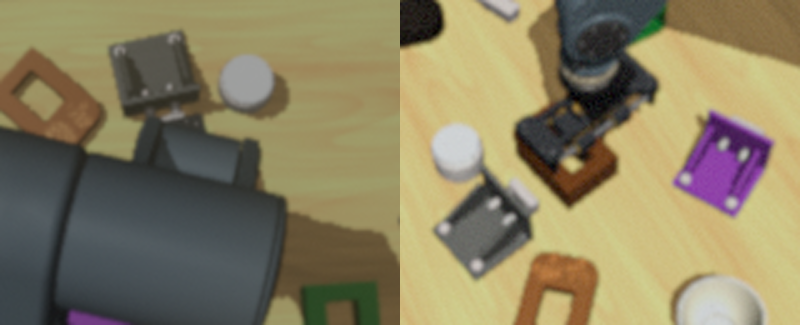

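The two views show the blank gripped by its robot-side rim, with its long side facing the bar. The tin and offcut are clear of it. Next: lower it, approach, then step in gently.

```bash
python3 -m jog '[[0,0,0.008,0.005,0,0,0],[0,0,0.016,0.008,0,0,0],[0,0,0.022,0.008,0,0,0],[0,0,0.025,0.008,0,0,0],[0,0,0.025,0.008,0,0,0],[0,0,0.025,0.008,0,0,0]]'
python3 -c "
from h import *
tool(Pw((-77.5,0),(627,-1,11.1)),25,11.1)"
python3 -m jog '[[0,0,0.002,0,0,0,0],[0,0,0.004,0,0,0,0],[0,0,0.005,0,0,0,0],[0,0,0.006,0,0,0,0],[0,0,0.007,0,0,0,0],[0,0,0.007,0,0,0,0],[0,0,0.007,0,0,0,0]]'
python3 -c "
from h import *
tool(Pw((-77.5,0),(627,-1,11.1)),25,11.1)"
```

```text
time_s: 8.15
position: [0.546, -0.0168, 0.0247]
tcp_rot: [[-0.192, 0.981, 0.001], [0.981, 0.192, -0.0], [-0.0, 0.001, -1.0]]
force: [-0.0, 1.2, -0.1]
opening: 0.28
grasp_force: 30.0
t 8.15 TCP [546.  -16.8  24.7] yaw 11.05 F [-0.   1.2 -0.1] M [-0.05  0.4   0.02] open 0.280 grip 30.0 j6 -25
-> tool shift mm [-0.1  5.  -0.3] az -0.1
time_s: 9.02
position: [0.5509, -0.0154, 0.0247]
tcp_rot: [[-0.192, 0.981, -0.003], [0.981, 0.192, 0.0], [0.001, -0.003, -1.0]]
force: [-6.5, -2.1, 5.6]
opening: 0.286
grasp_force: 30.0
t 9.03 TCP [550.9 -15.4  24.7] yaw 11.05 F [-6.5 -2.1  5.6] M [-0.39  1.1  -0.08] open 0.286 grip 30.0 j6 -24
-> tool shift mm [-0.5 -0.  -0.3] az -0.1
```

```bash
python3 -m jog '[[0,0,0.001,0,0,0,0],[0,0,0.002,0,0,0,0],[0,0,0.002,0,0,0,0],[0,0,0.002,0,0,0,0]]' | egrep 'pos|force'
python3 -m jog '[[0,0,0.001,0,0,0,0],[0,0,0.002,0,0,0,0],[0,0,0.002,0,0,0,0],[0,0,0.002,0,0,0,0]]'| egrep 'pos|force'
python3 -m jog '[[0,0,0.001,0,0,0,0],[0,0,0.002,0,0,0,0],[0,0,0.002,0,0,0,0],[0,0,0.002,0,0,0,0]]'| egrep 'pos|force'
python3 -c "
from h import *
tool(Pw((-77.5,0),(627,-1,11.1)),25,11.1)"
```

```text
position: [0.5521, -0.0151, 0.0247]
force: [-8.4, -3.0, 6.2]
grasp_force: 30.0
position: [0.5533, -0.0148, 0.0247]
force: [-9.8, -3.6, 7.8]
grasp_force: 30.1
position: [0.5545, -0.0146, 0.0247]
force: [-11.8, -5.5, 8.8]
grasp_force: 30.1
t 10.53 TCP [554.5 -14.6  24.7] yaw 11.06 F [-11.8  -5.5   8.8] M [-0.84  1.43 -0.25] open 0.287 grip 30.1 j6 -24
-> tool shift mm [-0.7 -3.7 -0.3] az -0.0
```

```bash
python3 -m jog '[[0,0,0.001,-0.001,0,0,0],[0,0,0.002,-0.002,0,0,0],[0,0,0.002,-0.002,0,0,0],[0,0,0.002,-0.002,0,0,0]]' | egrep 'pos|force'
python3 -m jog '[[0,0,0.001,0,0,0,0],[0,0,0.002,0,0,0,0],[0,0,0.002,0,0,0,0],[0,0,0.002,0,0,0,0]]'| egrep 'pos|force'
python3 -m jog '[[0,0,0.001,0,0,0,0],[0,0,0.002,0,0,0,0],[0,0,0.002,0,0,0,0],[0,0,0.002,0,0,0,0]]'| egrep 'pos|force'
python3 -c "
from h import *
tool(Pw((-69.5,0),(627,-1,11.1)),25,11.1)"
```

```text
position: [0.5568, -0.0142, 0.0251]
force: [-8.0, -4.4, -2.8]
grasp_force: 30.0
position: [0.5581, -0.0139, 0.0251]
force: [-8.7, -4.8, -1.9]
grasp_force: 30.0
position: [0.5582, -0.0137, 0.0252]
force: [-13.2, -7.7, 1.2]
grasp_force: 30.1
t 12.03 TCP [558.2 -13.7  25.2] yaw 11.10 F [-13.2  -7.7   1.2] M [-1.38  1.82 -0.2 ] open 0.285 grip 30.1 j6 -24
-> tool shift mm [-0.7  0.5  0.2] az -0.0
```

```bash
python3 -m jog '[[0,0,0.001,0,0,0,0],[0,0,0.001,0,0,0,0],[0,0,0.001,0,0,0,0],[0,0,0.001,0,0,0,0],[0,0,0.001,0,0,0,0]]' | egrep 'pos|force'
python3 - <<'E'
from h import *
p,d=viewer.capture("scene");cv2.imwrite("pics/s3.png",cv2.resize(p[140:240,180:300],None,fx=5,fy=5,interpolation=cv2.INTER_CUBIC))
E
python3 -m jog '[[0,0,-0.003,0,0,0,0],[0,0,-0.006,0,0,0,0],[0,0,-0.009,0,0,0,0],[0,0,-0.012,0,0,0,0],[0,0,-0.016,0,0,0,0],[0,0,-0.025,0,0,0,0],[0,0,-0.04,0,0,0,0],[0,0,-0.045,0,0,0,0],[0,0,-0.045,0.001,0,0,0],[0,0,-0.045,0.001,0,0,0]]' | egrep 'pos|force'
python3 -c "
from h import *
tool(Pw((-107.5,0),(627,-1,11.1)),25,11.1)"
```

```text
position: [0.5582, -0.0137, 0.0253]
force: [-13.9, -8.6, 3.5]
grasp_force: 30.1
position: [0.5218, -0.0219, 0.0257]
force: [0.0, -0.8, -5.5]
grasp_force: 30.0
t 13.95 TCP [521.8 -21.9  25.7] yaw 11.04 F [ 0.  -0.8 -5.5] M [-0.    0.2  -0.01] open 0.284 grip 30.0 j6 -26
-> tool shift mm [ 0.2 -0.3  0.7] az -0.1
```

View pics/s3.png

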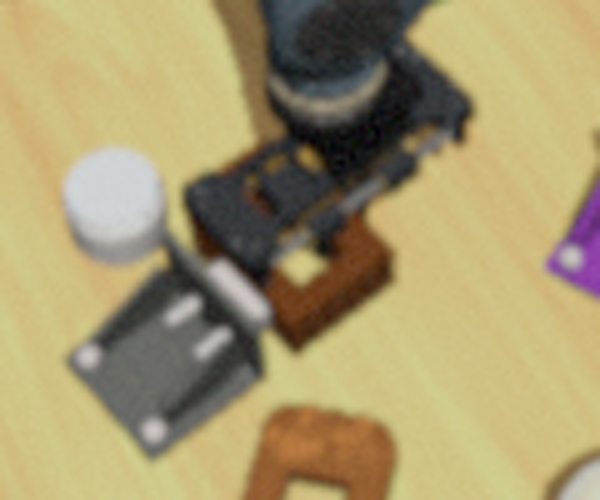

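The picture shows the blank's long side flush on the bright bar (crop 240,290), which is pushed in. Progress stalled there while the force rose, so the bar is fully home. It is now backed off; next I set it down, release and regrip at the round end.

```bash
python3 -m jog '[[0,0,0,0.001,0,0,0],[0.6,0,0,0.001,0,0,0],[0.6,0,0,0.001,0,0,0],[0.6,0,0,0.001,0,0,0],[0.6,0,0,0.001,0,0,0],[0.6,0,0,-0.03,0,0,0],[0.6,0,0,-0.08,0,0,0],[1,-0.02,0.01,-0.085,0,0,-10],[1,-0.0545,0.0325,-0.085,0,0,-20],[1,-0.0545,0.0325,-0.085,0,0,-30],[1,-0.0545,0.0325,-0.085,0,0,-40],[1,-0.0545,0.0325,-0.085,0,0,-50],[1,-0.0545,0.0325,-0.085,0,0,-60],[1,-0.0545,0.0325,-0.085,0,0,-70],[1,-0.0545,0.0325,-0.085,0,0,-80],[1,-0.0545,0.0325,-0.085,0,0,-90],[1,-0.0545,0.0325,-0.085,0,0,-90],[1,-0.0545,0.0325,-0.085,0,0,-90],[1,-0.0545,0.0325,-0.085,0,0,-90]]'
python3 - <<'E'
from h import *
# blank expected from TCP before release
o=np.array([521.8,-21.9])-Pw((14,32.5),(0,0,101.1));print("blank exp",o)
tool(Pw((-40.5,0),(*o,101.1)),25,101.1)
g,p,d=avg("scene",3)
for k,(a,b) in {"flat":((65,-45,45),(65,45,45)),"barside":((-40,-45,45),(65,-45,45)),"flatb":((65,-45,0),(65,45,0)),"barsideb":((-40,-45,0),(65,-45,0))}.items():print(k,edge("scene",g,[*o,101.1],a,b))
print(fit([("scene",seg("scene",p,d,o[0]/1000,o[1]/1000,.09,0))],BLANK,[*o,101.1]))
cv2.imwrite("pics/s4.png",cv2.resize(p[120:250,170:330],None,fx=4,fy=4,interpolation=cv2.INTER_CUBIC))
E
```

```text
time_s: 16.32
position: [0.5634, -0.0689, 0.1106]
tcp_rot: [[-0.982, -0.19, 0.0], [-0.19, 0.982, 0.0], [-0.0, 0.0, -1.0]]
force: [1.0, 0.1, -0.0]
opening: 1.001
grasp_force: 0.0
blank exp [556.38731911 -29.38113338]
t 16.32 TCP [563.4 -68.9 110.6] yaw 100.96 F [ 1.   0.1 -0. ] M [0.   0.01 0.05] open 1.001 grip 0.0 j6 -119
-> tool shift mm [-0.8 -0.4 85.6] az -0.1
flat ang 101.30 shift -9.87 rms 0.22 n 22 g -1.7
barside ang 101.11 shift -9.84 rms 0.19 n 25 g -5.2
flatb ang 99.49 shift 2.55 rms 0.30 n 18 g -6.5
barsideb ang 101.10 shift 2.17 rms 0.48 n 21 g -7.3
(array([553.66, -25.5 ,  99.86]), np.float64(0.818))
```

View pics/s4.png

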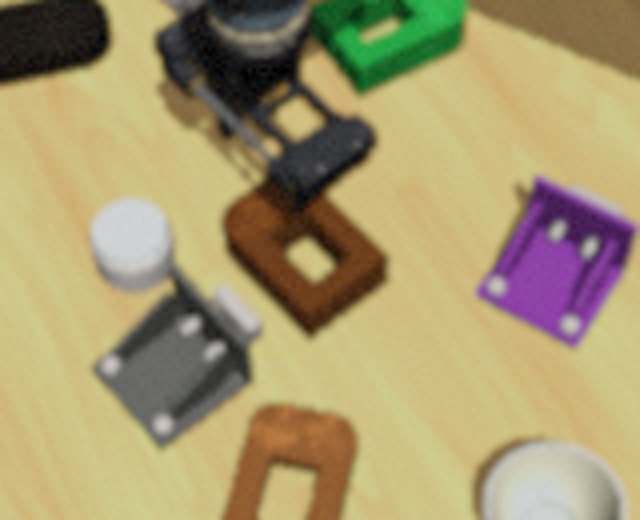

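The scene picture shows the blank down and parallel to the bar, with the gripper above it. I'll swing the arm aside for a clear top view, to check centring in one camera frame.

```bash
python3 -m jog '[[1,0,0.05,-0.03,0,0,0],[1,0.02,0.1,-0.06,0,0,0],[1,0.05,0.16,-0.06,0,0,0],[1,0.08,0.22,-0.06,0,0,0],[1,0.1,0.28,-0.06,0,0,0],[1,0.1,0.34,-0.06,0,0,0],[1,0.1,0.34,-0.06,0,0,0],[1,0.1,0.34,-0.06,0,0,0]]' |grep pos
python3 - <<'E'
from h import *
o=[556.4,-29.4]
g,p,d=avg("top",5)
for k,(a,b) in {"flat":((65,-45,45),(65,45,45)),"barside":((-40,-45,45),(65,-45,45)),"l":((-40,45,45),(65,45,45)),"winf":((44,-20,45),(44,20,45)),"winr":((-16,-20,45),(-16,20,45)),"rear":((-65,-22,45),(-65,22,45))}.items():print(k,edge("top",g,[*o,101.1],a,b))
for k,(a,b) in {"back":((128,-50,8),(128,50,8)),"left":((40,50,8),(128,50,8)),"uptop":((30,-50,70),(30,50,70)),"bar_f":((0,-25,36),(0,25,36)),"barR":((0,-25,36),(10,-25,36)),"barL":((0,25,36),(10,25,36)),"upL":((30,50,70),(38,50,70)),"upR":((30,-50,70),(38,-50,70))}.items():print(k,edge("top",g,[627,-1,11.1],a,b))
big=cv2.resize(p[115:215,200:320],None,fx=5,fy=5,interpolation=cv2.INTER_CUBIC)
def L(P,q,col):
    X=[[*Pw(v[:2],q),v[2]] for v in P];u=(proj("top",np.array(X)/1000)-[200,115]+.5)*5
    cv2.polylines(big,[u.astype(np.int32)],True,col,1)
qb=[*o,101.1];L([(x,y,45) for x,y in out],qb,(0,255,0));L(WIN*1000,qb,(0,255,0))
qp=[627,-1,11.1];L([(0,-25,36),(0,25,36),(10,25,36),(10,-25,36)],qp,(0,0,255));L([(30,-50,70),(30,50,70),(38,50,70),(38,-50,70)],qp,(0,0,255));L([(38,-50,8),(38,50,8),(128,50,8),(128,-50,8)],qp,(255,255,0))
cv2.imwrite("pics/t5.png",big)
E
```

```text
position: [0.4001, 0.2458, 0.1706]
flat ang 100.41 shift 1.44 rms 0.36 n 25 g -4.4
barside ang 100.97 shift 0.36 rms 0.43 n 24 g -4.2
l ang 101.70 shift 7.24 rms 0.46 n 19 g 1.9
winf ang 103.49 shift 1.29 rms 0.45 n 21 g 0.6
winr ang 105.23 shift -2.12 rms 0.38 n 21 g -3.0
rear ang 97.61 shift 2.22 rms 0.36 n 17 g 0.9
back ang 10.23 shift 0.64 rms 0.39 n 19 g -2.9
left ang 11.32 shift 0.19 rms 0.42 n 24 g 3.2
uptop ang 10.56 shift 0.38 rms 0.41 n 19 g -2.1
bar_f ang 10.36 shift 0.00 rms 0.38 n 23 g -4.3
barR ang 7.91 shift -0.44 rms 0.21 n 15 g 3.1
barL ang 1.56 shift 3.80 rms 0.21 n 23 g 1.1
upL ang 16.21 shift 0.75 rms 0.44 n 23 g 4.0
upR ang 36.45 shift -8.29 rms 0.37 n 23 g -3.3
```

View pics/t5.png

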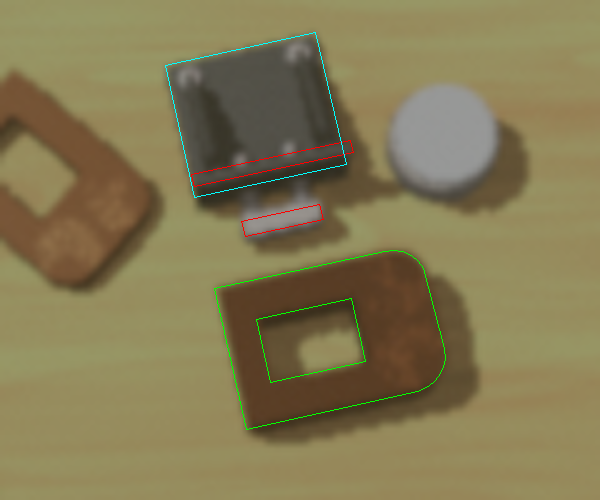

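The overlay shows that the blank (green) and the bar (red) agree to about 1–1.5 mm and within 1°, so the first crease was centred and square. Now back over the round end to regrip.

```bash
python3 -m jog '[[1,-0.02,-0.06,0,0,0,0],[1,-0.04,-0.12,0,0,0,0],[1,-0.06,-0.18,0,0,0,0],[1,-0.08,-0.24,0,0,0,0],[1,-0.1,-0.3,0,0,0,0],[1,-0.1,-0.3415,0.03,0,0,0],[1,-0.1,-0.3415,0.06,0,0,0],[1,-0.1,-0.3415,0.06,0,0,0],[1,-0.1,-0.3415,0.06,0,0,0],[1,-0.1,-0.3415,0.06,0,0,0]]' |grep pos
python3 -c "
from h import *
tool(Pw((-40.5,0),(556.6,-30.7,101)),25,101)"
```

```text
position: [0.5644, -0.0702, 0.1119]
t 18.98 TCP [564.4 -70.2 111.9] yaw 101.08 F [-0.9 -0.7 -0.4] M [ 0.07 -0.02 -0.01] open 0.996 grip 0.0 j6 -119
-> tool shift mm [ 0.3 -0.1 86.9] az 0.1
```

```bash
python3 -m jog '[[1,0,0,0.04,0,0,0],[1,0,0,0.065,0,0,0],[1,0,0,0.08,0,0,0],[1,0,0,0.0855,0,0,0],[1,0,0,0.0855,0,0,0],[1,0,0,0.0855,0,0,0],[0,0,0,0.0855,0,0,0],[0,0,0,0.0855,0,0,0],[0,0,0,0.0855,0,0,0],[0,0,0,0.0855,0,0,0],[0,0,0,0.0855,0,0,0],[0,0,0,0.0855,0,0,0]]' |tail -3
python3 -c "
from h import *
tool(Pw((-137.5,0),(627,-1,11)),32,11)"
```

```text
force: [1.1, 1.4, 0.0]
opening: 0.564
grasp_force: 30.0
t 20.48 TCP [563.5 -70.1  25. ] yaw 101.03 F [1.1 1.4 0. ] M [ 0.29  0.02 -0.03] open 0.564 grip 30.0 j6 -119
-> tool shift mm [62.  55.8 -6.9] az 90.0
```

```bash
python3 -m jog '[[0,0,0,-0.008,0,0,0],[0,0.03,0.02,-0.008,0,0,0],[0,0.062,0.05,-0.008,0,0,8],[0,0.062,0.056,-0.008,0,0,18],[0,0.062,0.056,-0.008,0,0,28],[0,0.062,0.056,-0.008,0,0,38],[0,0.062,0.056,-0.008,0,0,48],[0,0.062,0.056,-0.008,0,0,58],[0,0.062,0.056,-0.008,0,0,68],[0,0.062,0.056,-0.008,0,0,78],[0,0.062,0.056,-0.008,0,0,86],[0,0.062,0.056,-0.008,0,0,90],[0,0.062,0.056,-0.008,0,0,90],[0,0.062,0.056,-0.008,0,0,90],[0,0.062,0.056,-0.008,0,0,90]]' |tail -3
python3 - <<'E'
from h import *
tool(Pw((-105.5,0),(627,-1,11)),25,11)
s=bot.read_state();t=np.array(s["position"])*1000
o=t[:2]-Pw((-40.5,0),(0,0,11));dz=7
for c in("top","scene"):
    g,p,d=avg(c,4)
    for k,(a,b) in {"flat":((65,-45,45+dz),(65,45,45+dz)),"l":((0,45,45+dz),(65,45,45+dz)),"r":((0,-45,45+dz),(65,-45,45+dz)),"flatb":((65,-45,dz),(65,45,dz)),"lb":((0,45,dz),(65,45,dz))}.items():print(c,k,edge(c,g,[*o,11],a,b))
E
```

```text
force: [-0.2, -0.3, -4.8]
opening: 0.555
grasp_force: 30.0
t 22.35 TCP [492.  -27.3  33. ] yaw 11.08 F [-0.2 -0.3 -4.8] M [-0.06  0.2   0.04] open 0.555 grip 30.0 j6 -27
-> tool shift mm [-0. 32.  8.] az 0.1
top flat ang 11.79 shift -4.32 rms 0.42 n 19 g -4.6
top l ang 16.95 shift -5.15 rms 0.70 n 16 g 0.8
top r ang -5.95 shift 3.80 rms 0.59 n 16 g -1.4
top flatb ang 11.35 shift -9.54 rms 0.33 n 23 g -3.0
top lb ang 19.85 shift -5.75 rms 0.64 n 16 g 0.3
scene flat ang 10.68 shift -9.77 rms 0.24 n 23 g -5.2
scene l ang 10.94 shift 9.92 rms 0.23 n 25 g 1.5
scene r ang 20.10 shift -1.98 rms 0.49 n 14 g -2.4
scene flatb ang 10.59 shift 2.78 rms 0.37 n 18 g -7.4
scene lb ang 12.33 shift -3.56 rms 0.34 n 19 g 6.8
```

```bash
python3 -m jog '[[0,0,0,0.005,0,0,0],[0,0,0.005,0.008,0,0,0],[0,0,0.011,0.008,0,0,0],[0,0,0.017,0.008,0,0,0],[0,0,0.02,0.008,0,0,0],[0,0,0.02,0.008,0,0,0],[0,0,0.02,0.008,0,0,0]]' |tail -3
python3 - <<'E'
from h import *
tool(Pw((-105.5,0),(627,-1,11)),25,11)
s=bot.read_state();t=np.array(s["position"])*1000
o=t[:2]-Pw((-40.5,0),(0,0,11));dz=0
for c in("top","scene"):
    g,p,d=avg(c,4)
    for k,(a,b) in {"flat":((65,-45,45+dz),(65,45,45+dz)),"l":((0,45,45+dz),(65,45,45+dz)),"r":((0,-45,45+dz),(65,-45,45+dz)),"flatb":((65,-45,dz),(65,45,dz)),"lb":((0,45,dz),(65,45,dz))}.items():print(c,k,edge(c,g,[*o,11],a,b))
    if c=="scene":
        big=cv2.resize(p[120:240,180:310],None,fx=5,fy=5,interpolation=cv2.INTER_CUBIC)
        def L(P,q,col):
            X=[[*Pw(v[:2],q),v[2]] for v in P];u=(proj(c,np.array(X)/1000)-[180,120]+.5)*5
            cv2.polylines(big,[u.astype(np.int32)],True,col,1)
        qb=[*o,11];L([(x,y,45) for x,y in out],qb,(0,255,0));L(WIN*1000,qb,(0,255,0));L([(65,-45,0),(65,45,0),(0,45,0)],qb,(0,255,0))
        qp=[627,-1,11];L([(0,-25,36),(0,25,36),(10,25,36),(10,-25,36)],qp,(0,0,255));L([(38,-50,8),(38,50,8),(128,50,8),(128,-50,8)],qp,(255,255,0))
        cv2.imwrite("pics/s6.png",big)
E
```

```text
force: [1.0, 0.7, -4.5]
opening: 0.56
grasp_force: 30.0
t 23.62 TCP [512.2 -23.5  25. ] yaw 11.04 F [ 1.   0.7 -4.5] M [-0.05  0.12 -0.03] open 0.560 grip 30.0 j6 -26
-> tool shift mm [ 0.2 11.5  0. ] az 0.0
top flat ang 10.02 shift -7.81 rms 0.53 n 17 g -4.0
top l ang 15.07 shift -3.55 rms 0.42 n 14 g 1.1
top r ang -2.01 shift 3.86 rms 0.61 n 14 g -1.2
top flatb ang 11.69 shift -9.26 rms 0.41 n 16 g -0.9
top lb ang 8.95 shift -3.72 rms 0.98 n 15 g 0.5
scene flat ang 10.29 shift -9.37 rms 0.37 n 21 g -6.0
scene l ang 10.90 shift 9.90 rms 0.18 n 25 g 1.5
scene r ang 19.35 shift -1.34 rms 0.72 n 15 g -2.5
scene flatb ang 12.42 shift 2.92 rms 0.40 n 20 g -7.3
scene lb ang 11.09 shift -3.13 rms 0.39 n 19 g 6.5
```

View pics/s6.png

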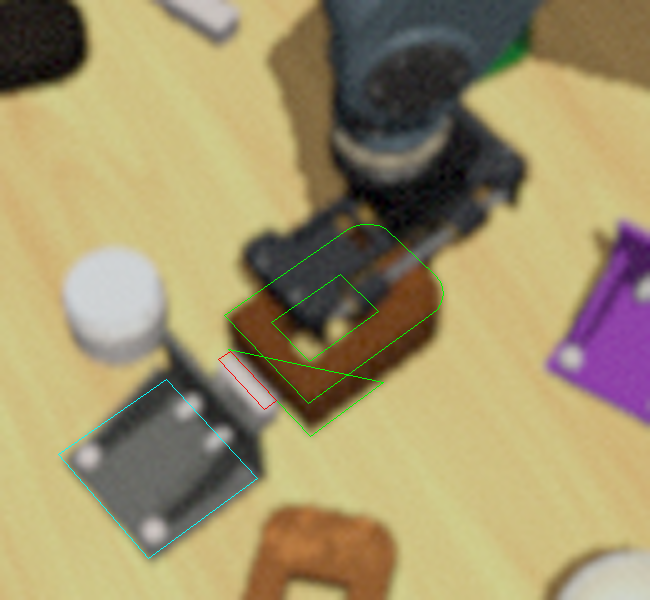

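The overlay matches the blank's visible bottom edges (crop 310,435) to a couple of mm, with the flat end facing the bar at (247,380). I'll correct about 1 mm to the left and press in small steps.

```bash
python3 -m jog '[[0,0.001,0.002,0.0005,0,0,0],[0,0.001,0.005,0.0005,0,0,0],[0,0.001,0.008,0.0005,0,0,0],[0,0.001,0.009,0.0005,0,0,0],[0,0.001,0.009,0.0005,0,0,0]]' |egrep 'pos|force:'
python3 -m jog '[[0,0,0.001,0,0,0,0],[0,0,0.002,0,0,0,0],[0,0,0.003,0,0,0,0],[0,0,0.004,0,0,0,0],[0,0,0.004,0,0,0,0]]' |egrep 'pos|force:'
python3 -m jog '[[0,0,0.001,0,0,0,0],[0,0,0.002,0,0,0,0],[0,0,0.003,0,0,0,0],[0,0,0.003,0,0,0,0]]' |egrep 'pos|force:'
python3 -m jog '[[0,0,0.001,0,0,0,0],[0,0,0.002,0,0,0,0],[0,0,0.003,0,0,0,0],[0,0,0.003,0,0,0,0]]' |egrep 'pos|force:'
python3 -c "
from h import *
tool(Pw((-97.5,0),(627,-1,11)),25,11)"
```

```text
position: [0.519, -0.0203, 0.0249]
force: [-5.2, -1.1, 5.2]
grasp_force: 30.0
position: [0.5225, -0.0195, 0.0249]
force: [-5.0, -1.0, 4.8]
grasp_force: 30.0
position: [0.5246, -0.019, 0.0249]
force: [-8.4, -2.0, 5.8]
grasp_force: 30.0
position: [0.5266, -0.0185, 0.0249]
force: [-10.6, -4.0, 8.3]
grasp_force: 30.1
t 26.27 TCP [526.6 -18.5  24.9] yaw 11.05 F [-10.6  -4.    8.3] M [-0.58  1.03 -0.13] open 0.562 grip 30.1 j6 -25
-> tool shift mm [-2.   4.4 -0.1] az 0.1
```

```bash
python3 -m jog '[[0,-0.001,0,-0.001,0,0,0],[0,-0.0015,0.001,-0.002,0,0,0],[0,-0.0015,0.002,-0.002,0,0,0],[0,-0.0015,0.002,-0.002,0,0,0]]' |egrep 'pos|force:'
python3 -m jog '[[0,0,0.001,0,0,0,0],[0,0,0.002,0,0,0,0],[0,0,0.002,0,0,0,0],[0,0,0.002,0,0,0,0]]' |egrep 'pos|force:'
python3 -m jog '[[0,0,0.001,0,0,0,0],[0,0,0.002,0,0,0,0],[0,0,0.002,0,0,0,0],[0,0,0.002,0,0,0,0]]' |egrep 'pos|force:'
python3 -c "
from h import *
tool(Pw((-97.5,0),(627,-1,11)),25,11)"
```

```text
position: [0.5282, -0.0187, 0.0254]
force: [-7.4, 0.3, -2.6]
grasp_force: 30.0
position: [0.5295, -0.0183, 0.0255]
force: [-9.3, -0.2, -0.6]
grasp_force: 30.0
position: [0.5305, -0.0181, 0.0256]
force: [-11.1, -3.1, 1.8]
grasp_force: 30.0
t 27.77 TCP [530.5 -18.1  25.6] yaw 11.13 F [-11.1  -3.1   1.8] M [-0.5   1.41  0.08] open 0.560 grip 30.0 j6 -25
-> tool shift mm [-1.7  0.5  0.6] az 0.1
```

```bash
for i in 1 2 ; do python3 -m jog '[[0,0,0.001,0,0,0,0],[0,0,0.002,0,0,0,0],[0,0,0.002,0,0,0,0],[0,0,0.002,0,0,0,0]]' |egrep 'pos|force:'; done
python3 -c "
from h import *
tool(Pw((-97.5,0),(627,-1,11)),25,11)"
```

```text
position: [0.5305, -0.0179, 0.0257]
force: [-15.0, -4.2, 4.2]
grasp_force: 30.1
position: [0.5306, -0.0176, 0.0254]
force: [-18.0, -6.8, 4.1]
grasp_force: 30.1
t 28.77 TCP [530.6 -17.6  25.4] yaw 11.15 F [-18.   -6.8   4.1] M [-1.16  2.15 -0.01] open 0.560 grip 30.1 j6 -25
-> tool shift mm [-2.1  0.3  0.4] az 0.2
```

The position stalled while the force rose to 18 N, so the bar is fully home on the flat end. I'll ease back with the bar, keeping contact.

```bash
python3 -m jog '[[0,0,-0.003,0,0,0,0],[0,0,-0.006,0,0,0,0],[0,0,-0.009,0,0,0,0],[0,0,-0.011,0,0,0,0],[0,0,-0.012,0,0,0,0],[0,0,-0.012,0,0,0,0],[0,0,-0.012,0,0,0,0]]' |egrep 'pos|force:'
python3 -c "
from h import *
tool(Pw((-104.7,0),(627,-1,11)),25,11)"
```

```text
position: [0.5272, -0.0202, 0.0261]
force: [-5.5, 1.4, -7.0]
grasp_force: 29.9
t 29.65 TCP [527.2 -20.2  26.1] yaw 11.09 F [-5.5  1.4 -7. ] M [0.03 1.35 0.32] open 0.557 grip 29.9 j6 -25
-> tool shift mm [-0.2 -3.1  1.1] az 0.1
```

```bash
python3 -m jog '[[0,0,-0.002,0,0,0,0],[0,0,-0.004,0,0,0,0],[0,0.0005,-0.0045,0.0005,0,0,0],[0,0.0005,-0.0045,0.001,0,0,0],[0,0.0005,-0.0045,0.0015,0,0,0],[0,0.0005,-0.0045,0.0015,0,0,0]]' |egrep 'pos|force:'
python3 -c "
from h import *
tool(Pw((-104.7,0),(627,-1,11)),25,11)"
```

```text
position: [0.5249, -0.0215, 0.0253]
force: [-2.4, -1.2, -3.9]
grasp_force: 29.9
t 30.40 TCP [524.9 -21.5  25.3] yaw 11.01 F [-2.4 -1.2 -3.9] M [-0.26  0.54  0.01] open 0.560 grip 29.9 j6 -26
-> tool shift mm [ 0.6 -0.6  0.3] az 0.0
```

```bash
python3 -m jog '[[0,0.0005,0,0.0005,0,0,0],[0,0.0005,0,0.0005,0,0,0],[0.75,0.0005,0,0.0005,0,0,0],[0.75,0.0005,0,0.0005,0,0,0],[0.75,0.0005,0,0.0005,0,0,0],[0.75,0.0005,0,0.0005,0,0,0],[0.75,0.0005,0,-0.01,0,0,0],[0.75,0.0005,0,-0.04,0,0,0],[0.75,0.0005,0,-0.09,0,0,0],[0.75,0.0005,0,-0.15,0,0,0],[0.75,0.06,0,-0.16,0,0,0],[0.75,0.12,-0.02,-0.16,0,0,0],[0.75,0.18,-0.04,-0.16,0,0,0],[0.75,0.24,-0.06,-0.16,0,0,0],[0.75,0.3,-0.06,-0.16,0,0,0],[0.75,0.3,-0.06,-0.16,0,0,0],[0.75,0.3,-0.06,-0.16,0,0,0]]' |egrep 'pos|force:'
python3 - <<'E'
from h import *
tool()
o=Pw((-64.5,-.5),(627,-1,11))
g,p,d=avg("top",5);g2,p2,d2=avg("scene",3)
for k,(a,b) in {"flat":((65,-45,45),(65,45,45)),"l":((-40,45,45),(65,45,45)),"r":((-40,-45,45),(65,-45,45)),"winl":((-16,20,45),(44,20,45)),"winr":((-16,-20,45),(44,-20,45))}.items():print(k,edge("top",g,[*o,11],a,b))
for k,(a,b) in {"flatb":((65,-45,0),(65,45,0)),"lb":((0,45,0),(65,45,0))}.items():print("scene",k,edge("scene",g2,[*o,11],a,b))
for k,(a,b) in {"back":((128,-50,8),(128,50,8)),"left":((40,50,8),(128,50,8))}.items():print(k,edge("top",g,[627,-1,11],a,b))
W=cloud("top",d);m=(abs(W[...,2]-.045)<.012)&(np.hypot(W[...,0]-o[0]/1000,W[...,1]-o[1]/1000)<.085);print(rect(W[m]),o)
big=cv2.resize(p[115:215,200:310],None,fx=5,fy=5,interpolation=cv2.INTER_CUBIC)
cv2.imwrite("pics/f.png",np.hstack([big[:,:],cv2.resize(p2[140:240,195:245],None,fx=5,fy=5)]))
E
```

```text
position: [0.4075, 0.2619, 0.1854]
force: [0.6, 0.5, -0.2]
grasp_force: 0.0
t 32.52 TCP [407.5 261.9 185.4] yaw 11.12 F [ 0.6  0.5 -0.2] M [-0.08  0.03 -0.05] open 0.746 grip 0.0 j6 8
flat ang 11.52 shift -0.30 rms 0.46 n 21 g -3.8
l ang 11.20 shift -1.74 rms 0.37 n 23 g 4.4
r ang 10.97 shift -1.98 rms 0.42 n 25 g -1.4
winl ang 11.26 shift -1.81 rms 0.35 n 20 g -0.8
winr ang 13.49 shift 1.46 rms 0.45 n 22 g 3.7
scene flatb ang 3.82 shift 6.87 rms 0.74 n 19 g -4.3
scene lb ang 10.97 shift -3.10 rms 0.47 n 20 g 6.5
back ang 10.55 shift 0.79 rms 0.39 n 19 g -2.9
left ang 11.45 shift 0.38 rms 0.44 n 25 g 3.2
(array([572.3, -14.5]), array([145.3,  90.1]), 11.0) [563.78045117 -13.79799379]
```

View pics/f.png

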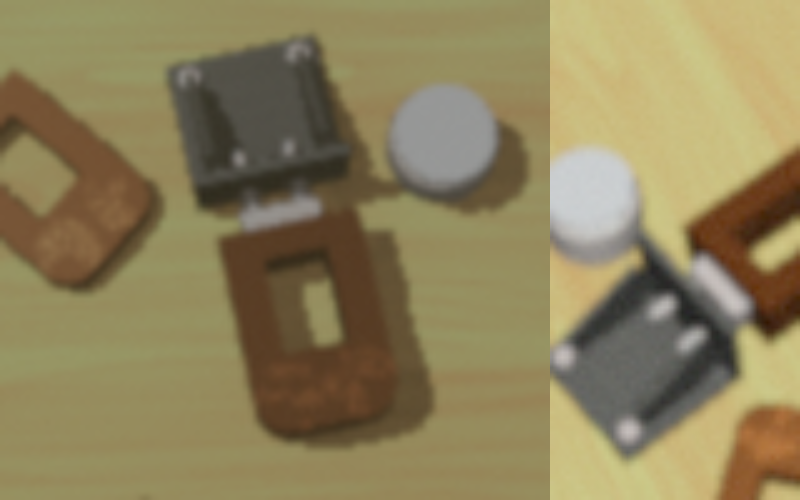

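The final pictures show the blank flat on the bench. Its flat end rests square on the bar (top crop 285,222), about 2.5 mm off centre, within about 1°. The tin, offcut and other things are undisturbed, and the arm is clear.

```bash
python3 -c "
from rig import workorder
print(workorder.hand_in())"
```

```text
the job is handed in; nothing more can be done
None
```

I creased the blank on its long side and then on its flat end, each pressed until the bar stalled at its stop, and left it flat with the flat end square against the bar, about 2.5 mm off centre. The job was handed in at about 33 s; no verdict came back.

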